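# Line up the sockets by height on the socket rail

### The job

Tidy the four loose sockets onto the blue socket rail in order of height: the shortest on the mark next to the rail's red end cap, then each taller one on the next mark, with the tallest next to the grey end cap. Each socket stands upright the way up it stands now, centred on its mark, and the green grease tin is left standing where it is.

Things in the scene. Friction and masses are not known exactly. Their poses are not given: they have to be found in the camera images.
- socket_black_plain: Shortest of the four: stubby, wide black socket with a white band round its foot, a plain cylinder 38 mm across and 36 mm tall, about 0.16 kg. Origin: centre of its underside; z axis up along the socket, wrench opening on top. Stands upright on the bench at the start. Loose; grip it from above across its diameter anywhere along its height.
- socket_chrome_blue: Second shortest: slim chrome socket with a blue band round its foot and a black mouth, a cylinder 24 mm across and 52 mm tall, about 0.09 kg. Origin: centre of its underside; z axis up along the socket, wrench opening on top. Stands upright on the bench at the start. Loose; grip it from above across its diameter anywhere along its height.
- socket_black_yellow: Second tallest: black deep socket with a yellow band round its foot, a cylinder 32 mm across and 70 mm tall, about 0.24 kg. Origin: centre of its underside; z axis up along the socket, wrench opening on top. Stands upright on the bench at the start. Loose; grip it from above across its diameter anywhere along its height.
- socket_plug: Tallest: chrome spark plug socket with a red band round its foot and a red rubber insert in its mouth, a cylinder 28 mm across and 90 mm tall, about 0.18 kg. Origin: centre of its underside; z axis up along the socket, wrench opening on top. Stands upright on the bench at the start. Loose; grip it from above across its diameter anywhere along its height.
- mark_a: Round target mark painted flat on the socket rail: white disc 50 mm across with a black ring 40 mm across. Origin: its centre, on the rail's top face, 8 mm above the bench. x axis lies across the rail, y axis along the rail. Fixed. First of the row of four; the row is mark_a, mark_b, mark_c, mark_d, 70 mm from centre to centre, running towards +y. The rail is a fixed blue plate 64 mm wide, 370 mm long, 8 mm high, lying roughly left to right beyond the sockets.
- mark_b: Round target mark painted flat on the socket rail: white disc 50 mm across with a black ring 40 mm across. Origin: its centre, on the rail's top face, 8 mm above the bench. x axis lies across the rail, y axis along the rail. Fixed. Second in the row, 70 mm from mark_a.
- mark_c: Round target mark painted flat on the socket rail: white disc 50 mm across with a black ring 40 mm across. Origin: its centre, on the rail's top face, 8 mm above the bench. x axis lies across the rail, y axis along the rail. Fixed. Third in the row, 70 mm from mark_b.
- mark_d: Round target mark painted flat on the socket rail: white disc 50 mm across with a black ring 40 mm across. Origin: its centre, on the rail's top face, 8 mm above the bench. x axis lies across the rail, y axis along the rail. Fixed. Last in the row, 70 mm from mark_c.
- red_end: Red plastic end cap on one end of the rail, 60 mm across the rail, 20 mm along it, 22 mm high above the rail. Origin: centre of its underside, on the rail's top face. It sits 64 mm beyond the last mark at its end, beside mark_a or beside mark_d, which differs from start to start; a grey cap of the same shape is on the other end. Fixed.
- tin: Bystander: small green grease tin with a brass lid, 50 mm across and 41 mm tall, standing among the sockets. Origin: centre of its underside. Loose; it stays where it is.

How it is judged:
By the outcome, as a careful person would: the job done as asked, in the order asked, and still so for the second after the job is handed in, with the robot touching nothing.
It also fails if it takes over 96 s, if anything falls off the work surface, if the arm or the gripper's body presses on something with over 40 N, if the wrist force passes 120 N, or if a joint passes its speed limit or range.

### The arm

A 7-joint arm with a two-finger parallel gripper is mounted at the origin on the work surface. World frame = base frame: x ahead of the robot, y to its left, z up, the work surface at z = 0. Lengths are in m, angles in degrees, forces in N, time in s.
With the tool pointing down it reaches from about 0.425 to 0.875 m from the base axis. Payload 8.4 kg.
Tool frame: the origin (TCP) lies at the very end of the fingers, on their centre line; the grasp point (between the pads) lies 19 mm behind it; z points along the fingers, y is the line along which they close (so a half turn about z gives the same grasp; the last joint's range is limited). The gripper opens to 87 mm and grips with 3 to 60 N. Pads are 19 mm wide; open, the fingers measure 117 mm over their backs; the gripper's body (75 mm by 190 mm) begins 51 mm behind the grasp point.
Start: joints at [69.889, 19.091, 2.286, 83.961, -0.768, 76.965, -3.352], TCP at [0.162, -0.629, 0.192] pointing down, gripper open.
Joint ranges: [-147.57, 147.57], [-21.85, 119.76], [-74.77, 79.35], [14.55, 137.4], [-85.83, 265.84], [4.83, 119.75], [-152.11, 152.11]. Speed limits (degrees/s): [127.2, 127.2, 159.86, 159.86, 180, 180, 180].

### API

Orientations are given as [roll, pitch, yaw] about the fixed x, y, z axes, in that order (R = Rz(yaw) Ry(pitch) Rx(roll)).
In Python, from rig import * gives the robot as it stands. The module is installed in compiled form; this text tells all that it offers.
- The arm moves only by the tool play_rows, never from a script. Its argument "plan" is a list of rows, each a list of 3 entries, a list of its own where there are three numbers: the shift along the tool's x, y, z in mm, then the turn, a rotation vector about the tool's x, y, z in degrees, then the opening, from -1 (shut) to 1 (fully open), so that 0 is half open. A call has 1 to 20 rows; each row shifts and turns the commanded pose from where the row before left it, along the tool's axes as they then stand; what a row does not reach is not made up. A row lasts 1/10 s, in which the tool goes at most 50 mm and 8.59 degrees, less where a joint would pass 70% of its speed; a pose out of reach is approached as far as the arm can. A call with a gripper value outside its range is refused whole. The fingers move at their own pace and stop on an object; the grip force is fixed at half the most. Time passes only in rows, so rows that do not move let the fingers close. It gives the time, the measured TCP pose, the force, the opening and the grip force at its end, in the units of the state.
- get_obs(): the state, without advancing time (a new reading comes with each control period).
- grab_frame(name): name is "scene" or "top" or "wrist"; returns the picture (420x560x3 uint8, red, green, blue); there is no depth.
- camera_info(name): a dict with "mtx" (3x3 intrinsics, pixels), "k1" (the pictures are not rectified: a ray, as slopes to the right and down, at radius r is drawn at 1 + k1 r^2 times it, then the intrinsics apply), "rvec" (rotation vector, rad) and "tvec" (3), from world to camera coordinates, as OpenCV has them. Camera axes: x right, y down, z forward; pixel columns grow to the right and rows downward; lengths in m; the calibration is good to about 2 mm. A picture is of the moment at which its call begins: read the wrist's pose just before it. camera_info takes no time and is no camera call; for the wrist camera it gives the pose at the moment of the call.
- hand_in(): hands the job in; it is judged then, once.
The state is a dict: "time_s": time; "joint_pos": joint angles; "dq": joint speeds; "tau": joint torques, N m; "tcp_pos": TCP position; "eef_rot": TCP orientation; "force": force on the tool from outside, world axes, zero at the start; "torque": the same for the moment, N m; "gripper_width": finger opening in m; "gripper_force": force on a finger pad.
Only numpy, scipy, OpenCV 4.12 (cv2) and the standard library are available. Lean on these libraries where they do the work, as an engineer would, in place of code of your own. Each camera call takes 0.05 s, during which the arm holds its last target. There are 200 camera calls.

## Working session

There is one attempt and no reset: what is moved stays moved. The work goes in short steps, Python scripts to look and compute and a tool call to move; the robot and the scene stay as the last step left them, time stands still between calls to the robot, and variables do not carry over. Pictures are saved under pics/ and viewed, at most 14 in all, crops included, and the job is handed in when it is done.

Besides the shell and the picture viewer there is one more tool, called after "Emit:" in YAML: its name, and indented under it one key for each argument. play_rows: Moves the arm, as the interface text tells. Its arguments: {"type":"object","properties":{"plan":{"type":"array","items":{"type":"array"}}},"required":["plan"]}

```bash
mkdir -p pics; cat > h.py <<'E'
from rig import *
import numpy as np, cv2
def ray(name,uv,z,ci=None):
    ci=ci or camera_info(name); K=np.array(ci["mtx"]);k1=ci["k1"]
    d=((uv[0]-K[0,2])/K[0,0],(uv[1]-K[1,2])/K[1,1]); d=np.array(d)
    s=d.copy()
    for _ in range(30): s=d/(1+k1*(s@s))
    R=cv2.Rodrigues(np.array(ci["rvec"],float))[0]; t=np.array(ci["tvec"],float).ravel()
    c=-R.T@t; v=R.T@np.array([s[0],s[1],1]); return c+v*(z-c[2])/v[2]
def proj(name,p,ci=None):
    ci=ci or camera_info(name); K=np.array(ci["mtx"])
    q,_=cv2.projectPoints(np.array([p],float),np.array(ci["rvec"],float),np.array(ci["tvec"],float),K,np.array([ci["k1"],0,0,0.]))
    return q.ravel()
def save(n,im): cv2.imwrite("pics/"+n+".png",cv2.cvtColor(im,cv2.COLOR_RGB2BGR))
E
python3 - <<'E'
from h import *
for n in("top","scene"):
    im=grab_frame(n); np.save(n,im); save(n+"0",im)
    ci=camera_info(n);R=cv2.Rodrigues(np.array(ci["rvec"],float))[0];print(n,-R.T@np.array(ci["tvec"]).ravel(),ci["k1"],np.array(ci["mtx"])[0,0])
o=get_obs();print(o["tcp_pos"],o["eef_rot"],o["gripper_width"],o["time_s"])
E
```

```text
top [0.48155896 0.01223871 1.02167367] -0.089921939871938 465.7856051215546
scene [ 1.15941684 -0.2435295   0.56143689] -0.08216692070198629 463.4092975580483
[ 0.16179125 -0.629044    0.19162715] [-1.79914602e+02  6.44098012e-03  1.44262354e+01] 0.08713944043280226 0.1
```

View pics/top0.png

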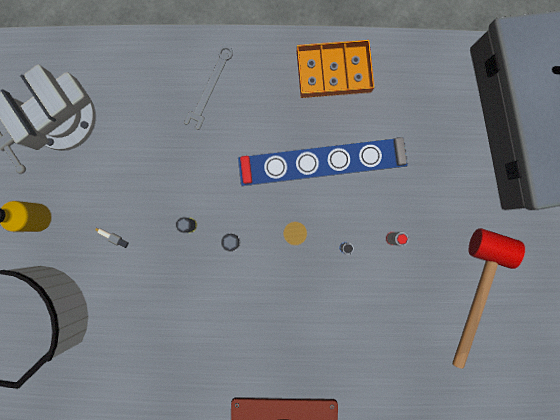

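View pics/scene0.png

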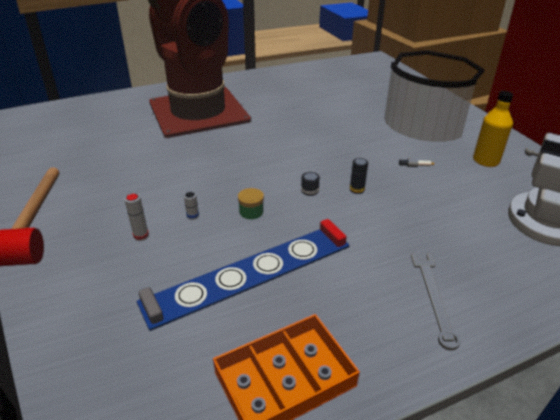

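The top view shows the red cap at (246,170) and the grey cap at (401,152), with marks at (275,167), (307,163), (339,159) and (370,156). The sockets are black/yellow at (186,225), black plain at (230,242), chrome/blue at (347,248) and plug at (398,239). The tin is at (294,233).

```bash
python3 - <<'E'
from h import *
im=np.load("top.npy")
hsv=cv2.cvtColor(im,cv2.COLOR_RGB2HSV)
# marks: fill non-blue area inside rail
w=((hsv[...,2]>190)&(hsv[...,1]<60)).astype(np.uint8)
w[:140]=0;w[185:]=0;w[:,:255]=0;w[:,390:]=0
cs,_=cv2.findContours(w,cv2.RETR_EXTERNAL,cv2.CHAIN_APPROX_NONE)
M=[]
for c in cs:
    if cv2.contourArea(c)>100:
        (u,v),r,_=cv2.fitEllipse(c); p=ray("top",(u,v),.008);M.append(p);print("mark",u,v,r,p.round(4))
M=np.array(sorted(M,key=lambda p:p[1]));print(np.diff(M,axis=0).round(4),np.linalg.norm(np.diff(M,axis=0),axis=1))
d=M[-1]-M[0];print("rail yaw of y axis",np.degrees(np.arctan2(-d[0],d[1])))
for n,uv,h in [("yellow",(186,225),.07),("plain",(230,242),.036),("tin",(294,233),.041),("blue",(347,248),.052),("plug",(400,239),.09)]:
    print(n,ray("top",uv,h).round(4))
u0,v0=160,205
save("c1",cv2.resize(im[v0:v0+65,u0:u0+265],None,fx=3,fy=3,interpolation=cv2.INTER_CUBIC))
E
```

```text
mark 275.2107238769531 166.60003662109375 (21.487133026123047, 21.72626495361328) [0.6198 0.0274 0.008 ]
mark 306.8224792480469 162.80368041992188 (21.322612762451172, 21.660572052001953) [ 0.6293 -0.0418  0.008 ]
mark 338.5101013183594 159.0551300048828 (21.400178909301758, 21.74054527282715) [ 0.6388 -0.1113  0.008 ]
mark 370.0559387207031 155.38124084472656 (21.288986206054688, 21.588029861450195) [ 0.6483 -0.1809  0.008 ]
[[-0.0095  0.0696  0.    ]
 [-0.0095  0.0695  0.    ]
 [-0.0095  0.0692  0.    ]] [0.07025571 0.07018839 0.06981895]
rail yaw of y axis 7.795400810596551
yellow [0.4881 0.2073 0.07  ]
plain [0.4541 0.1198 0.036 ]
tin [ 0.4755 -0.015   0.041 ]
blue [ 0.4461 -0.1253  0.052 ]
plug [ 0.4669 -0.2266  0.09  ]
```

View pics/c1.png

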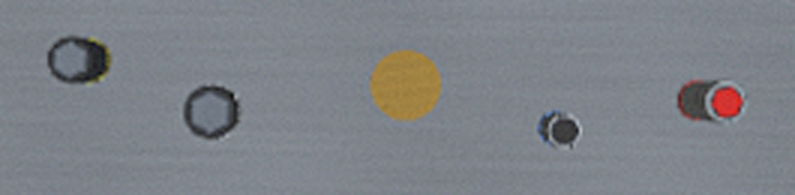

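The crop puts the socket top centres at yellow (184,225), plain (230.3,242.3), blue (347.7,248.3) and plug (401.7,239). I'll turn the tool so the fingers close across the rail (yaw 97.8), then travel.

Emit:
play_rows:
  plan:
    - [[0,0,0],[0,0,-8.34],1]
    - [[0,0,0],[0,0,-8.34],1]
    - [[0,0,0],[0,0,-8.34],1]
    - [[0,0,0],[0,0,-8.34],1]
    - [[0,0,0],[0,0,-8.34],1]
    - [[0,0,0],[0,0,-8.34],1]
    - [[0,0,0],[0,0,-8.34],1]
    - [[0,0,0],[0,0,-8.34],1]
    - [[0,0,0],[0,0,-8.34],1]
    - [[0,0,0],[0,0,-8.34],1]

```text
time_s: 1.1
tcp_pos: [0.1618, -0.6292, 0.1919]
eef_rot: [-180.0, -0.1, 98.2]
force: [-0.5, -0.4, -0.0]
gripper_width: 0.0871
gripper_force: 0.0
```

Emit:
play_rows:
  plan:
    - [[20,21,0],[0,0,0],1]
    - [[20,21,0],[0,0,0],1]
    - [[20,21,0],[0,0,0],1]
    - [[20,21,0],[0,0,0],1]
    - [[20,21,0],[0,0,0],1]
    - [[20,21,0],[0,0,0],1]
    - [[20,21,0],[0,0,0],1]
    - [[20,21,0],[0,0,0],1]
    - [[20,21,0],[0,0,0],1]
    - [[20,21,0],[0,0,0],1]
    - [[20,21,0],[0,0,0],1]
    - [[20,21,0],[0,0,0],1]
    - [[20,21,0],[0,0,0],1]
    - [[20,21,0],[0,0,0],1]
    - [[20,21,0],[0,0,0],1]
    - [[20,21,0],[0,0,0],1]
    - [[20,21,0],[0,0,0],1]
    - [[0,0,0],[0,0,0],1]

```text
time_s: 2.9
tcp_pos: [0.4716, -0.2398, 0.1924]
eef_rot: [179.9, -0.1, 98.2]
force: [-0.1, 1.7, 0.0]
gripper_width: 0.0869
gripper_force: 0.0
```

Emit:
play_rows:
  plan:
    - [[25,0,0],[0,0,0],1]
    - [[25,0,0],[0,0,0],1]
    - [[25,0,0],[0,0,0],1]
    - [[25,0,0],[0,0,0],1]
    - [[25,0,0],[0,0,0],1]
    - [[25,0,0],[0,0,0],1]
    - [[25,0,0],[0,0,0],1]
    - [[25,0,0],[0,0,0],1]
    - [[25,0,0],[0,0,0],1]
    - [[25,0,0],[0,0,0],1]
    - [[25,0,0],[0,0,0],1]
    - [[25,0,0],[0,0,0],1]
    - [[25,0,0],[0,0,0],1]
    - [[25,0,0],[0,0,0],1]
    - [[0,0,0],[0,0,0],1]
    - [[0,0,0],[0,0,0],1]

```text
time_s: 4.5
tcp_pos: [0.4215, 0.1023, 0.1924]
eef_rot: [-180.0, 0.0, 97.9]
force: [0.2, -0.0, -0.5]
gripper_width: 0.0871
gripper_force: 0.0
```

```bash
cat >> h.py <<'E'
def go(t,yaw=97.8):
    "shift in tool axes mm to world TCP target t, and turn left over (deg about tool z)"
    from scipy.spatial.transform import Rotation as Ro
    o=get_obs(); R=Ro.from_euler("xyz",o["eef_rot"],degrees=True)
    w=(Ro.from_euler("xyz",[180,0,yaw],degrees=True)); 
    return (R.inv().apply(np.array(t)-o["tcp_pos"])*1000).round(1),(R.inv()*w).as_rotvec(degrees=True).round(2)
E
python3 - <<'E'
from h import *
o=get_obs();print(o["tcp_pos"],o["eef_rot"],o["time_s"])
ci=camera_info("wrist");im=grab_frame("wrist");np.save("w1",im);save("w1",im)
R=cv2.Rodrigues(np.array(ci["rvec"],float))[0];print(-R.T@np.array(ci["tvec"]).ravel(),R[2])
print(go([.4541,.1198,.1]))
E
```

```text
[0.42153777 0.10225272 0.1923516 ] [-1.79985978e+02  2.74010930e-02  9.78594553e+01] 4.5
[0.41078684 0.18139275 0.3838094 ] [ 0.03992117 -0.28863417 -0.95660682]
(array([13.6, 34.7, 92.3]), array([-0.02,  0.02, -0.01]))
```

View pics/w1.png

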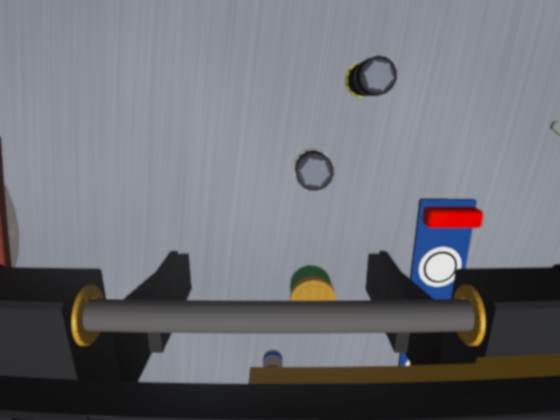

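The wrist view shows the plain socket top at about (314,171), the yellow top at (376,76) and mark_d at (441,266). I'll measure from these.

```bash
cat > meas.py <<'E'
from h import *
def circ(im,uv,r,tag=""):
    "circle near uv by hough on an upscaled crop"
    s=int(r*1.8); u0,v0=int(uv[0])-s,int(uv[1])-s
    g=cv2.resize(cv2.cvtColor(im[max(v0,0):v0+2*s,u0:u0+2*s],cv2.COLOR_RGB2GRAY),None,fx=4,fy=4,interpolation=cv2.INTER_CUBIC)
    c=cv2.HoughCircles(g,cv2.HOUGH_GRADIENT_ALT,1.5,30,param1=150,param2=.5,minRadius=int(r*3.2),maxRadius=int(r*4.8))
    return [] if c is None else [(u0+x/4-.375,max(v0,0)+y/4-.375,R/4) for x,y,R in c[0]]
E
python3 - <<'E'
from meas import *
im=np.load("w1.npy");ci=camera_info("wrist");f=ci["mtx"][0][0]
for n,uv,r,h,R in[("plain",(314,171),19,.036,.019),("yellow",(377,76),19,.07,.016),("mark_d",(440,266),22,.008,.02)]:
    for c in circ(im,uv,r):
        p=ray("wrist",c,h,ci);e=ray("wrist",(c[0]+c[2],c[1]),h,ci);print(n,np.round(c,1),p.round(4),"rad",np.linalg.norm(e-p).round(4),go(p)[0])
t=np.load("top.npy")
for n,uv,h in[("yellow",(184,225),.07),("plain",(230.3,242.3),.036),("blue",(347.7,248.3),.052),("plug",(401.7,239),.09)]:print(n,ray("top",uv,h).round(4))
E
```

```text
plain [311.5 169.2  18.3] [0.4516 0.1224 0.036 ] rad 0.0177 [ 16.5  32.6 156.3]
yellow [376.   74.6  20.4] [0.4876 0.2132 0.07  ] rad 0.017 [101.6  80.5 122.2]
yellow [0.4881 0.2114 0.07  ]
plain [0.4535 0.1191 0.036 ]
blue [ 0.4455 -0.1268  0.052 ]
plug [ 0.467 -0.23   0.09 ]
```

Emit:
play_rows:
  plan:
    - [[6.3,17.1,17],[0,0,0],1]
    - [[6.3,17.2,20],[0,0,0],1]
    - [[0,0,25],[0,0,0],1]
    - [[0,0,25],[0,0,0],1]
    - [[0,0,25],[0,0,0],1]
    - [[0,0,25],[0,0,0],1]
    - [[0,0,20],[0,0,0],1]
    - [[0,0,15],[0,0,0],1]
    - [[0,0,10],[0,0,0],1]
    - [[0,0,5],[0,0,0],1]
    - [[0,0,0],[0,0,0],1]
    - [[0,0,0],[0,0,0],-0.8]
    - [[0,0,0],[0,0,0],-0.8]
    - [[0,0,0],[0,0,0],-0.8]
    - [[0,0,0],[0,0,0],-0.8]
    - [[0,0,0],[0,0,0],-0.8]
    - [[0,0,0],[0,0,0],-0.8]
    - [[0,0,0],[0,0,0],-0.8]

```text
time_s: 6.35
tcp_pos: [0.4539, 0.1199, 0.0055]
eef_rot: [-180.0, -0.0, 97.8]
force: [0.8, 0.4, 0.9]
gripper_width: 0.0388
gripper_force: 0.5
```

Emit:
play_rows:
  plan:
    - [[0,0,0],[0,0,0],-0.8]
    - [[0,0,0],[0,0,0],-0.8]
    - [[0,0,0],[0,0,0],-0.8]
    - [[0,0,-10],[0,0,0],-0.8]
    - [[0,0,-20],[0,0,0],-0.8]
    - [[0,0,-25],[0,0,0],-0.8]
    - [[0,0,-25],[0,0,0],-0.8]
    - [[-14,19,0],[0,0,0],-0.8]
    - [[-14,19,0],[0,0,0],-0.8]
    - [[-14,19,0],[0,0,0],-0.8]
    - [[-14,19,0],[0,0,0],-0.8]
    - [[-14,19,0],[0,0,0],-0.8]
    - [[-14,19,0],[0,0,0],-0.8]
    - [[-14,19,0],[0,0,0],-0.8]
    - [[-14,19,0],[0,0,0],-0.8]
    - [[0,0,0],[0,0,0],-0.8]
    - [[0,0,0],[0,0,0],-0.8]

```text
time_s: 8.05
tcp_pos: [0.6191, 0.0298, 0.085]
eef_rot: [-179.9, -0.1, 97.8]
force: [-0.0, -0.2, 0.0]
gripper_width: 0.0085
gripper_force: 0.0
```

```bash
python3 - <<'E'
from h import *
o=get_obs();print(o["tcp_pos"],o["gripper_width"],o["gripper_force"],o["time_s"])
print(go([.6198,.0274,.014]))
im=grab_frame("wrist");save("w2",im);np.save("w2",im)
E
```

```text
[0.61914398 0.02984241 0.08501776] 0.008523309068882164 0.0 8.05
(array([-2.6,  0.4, 71. ]), array([-0.08, -0.06,  0.01]))
```

View pics/w2.png

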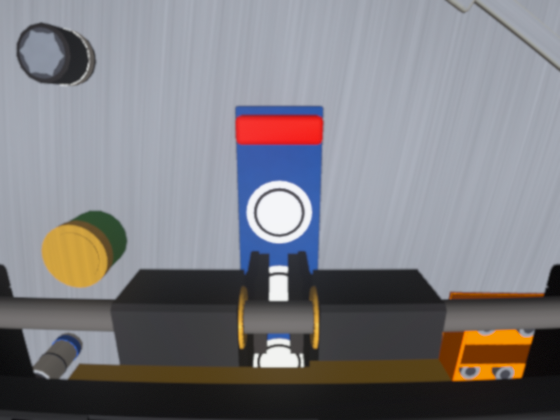

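The grip missed, and the fingers closed to 8.5 mm. I need to check where the socket stands now and how the views agree: plain top at (43,53), mark_d at (279,211).

```bash
python3 - <<'E'
from meas import *
ci=camera_info("wrist");im=np.load("w2.npy");o=get_obs()
print("tcp px",proj("wrist",o["tcp_pos"],ci),"mark_d",ray("wrist",(279,211),.008,ci),circ(im,(279,211),32))
print("plain",ray("wrist",(43,53),.036,ci))
R=cv2.Rodrigues(np.array(ci["rvec"],float))[0];print(-R.T@np.array(ci["tvec"]).ravel(),R)
t=grab_frame("top");save("c2",cv2.resize(t[130:270,160:420],None,fx=3,fy=3,interpolation=cv2.INTER_CUBIC))
E
```

```text
tcp px [277.70985715 247.69583844] mark_d [0.61989889 0.02886856 0.008     ] []
plain [0.45513697 0.12083082 0.036     ]
[0.60827929 0.10927709 0.27677196] [[ 9.90550403e-01  1.37146327e-01 -8.85761068e-04]
 [ 1.31497730e-01 -9.47878486e-01  2.90232188e-01]
 [ 3.89646847e-02 -2.87606086e-01 -9.56955847e-01]]
```

View pics/c2.png

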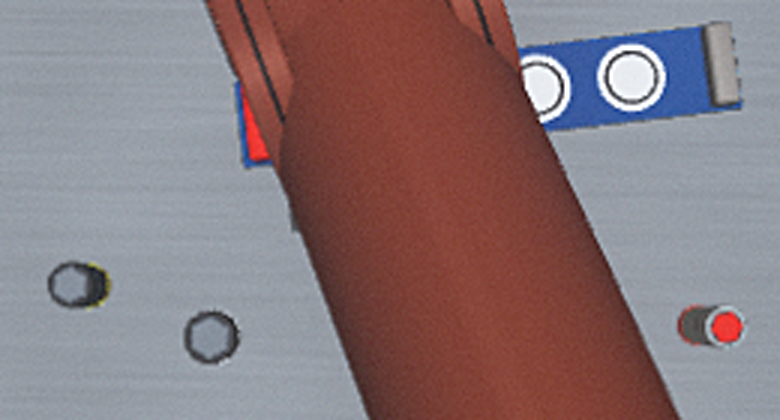

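The top crop shows the plain socket unmoved at crop (211,337), so the pads slid off it. I'll retry, leave more time to close and check the force.

Emit:
play_rows:
  plan:
    - [[14,-18.9,0],[0,0,0],1]
    - [[14,-18.9,0],[0,0,0],1]
    - [[14,-18.9,0],[0,0,0],1]
    - [[14,-18.9,0],[0,0,0],1]
    - [[14,-18.9,0],[0,0,0],1]
    - [[14,-18.9,0],[0,0,0],1]
    - [[14,-18.9,0],[0,0,0],1]
    - [[13.8,-19,0],[0,0,0],1]
    - [[0,0,0],[0,0,0],1]
    - [[0,0,20],[0,0,0],1]
    - [[0,0,20],[0,0,0],1]
    - [[0,0,20],[0,0,0],1]
    - [[0,0,15],[0,0,0],1]
    - [[0,0,6],[0,0,0],1]
    - [[0,0,0],[0,0,0],-1]
    - [[0,0,0],[0,0,0],-1]
    - [[0,0,0],[0,0,0],-1]
    - [[0,0,0],[0,0,0],-1]
    - [[0,0,0],[0,0,0],-1]
    - [[0,0,0],[0,0,0],-1]

```text
time_s: 10.15
tcp_pos: [0.4548, 0.1197, 0.0047]
eef_rot: [180.0, 0.0, 97.8]
force: [-0.6, -0.2, -1.4]
gripper_width: 0.0467
gripper_force: 0.0
```

Emit:
play_rows:
  plan:
    - [[0,0,0],[0,0,0],-1]
    - [[0,0,0],[0,0,0],-1]
    - [[0,0,0],[0,0,0],-1]
    - [[0,0,0],[0,0,0],-1]
    - [[0,0,0],[0,0,0],-1]

```text
time_s: 10.65
tcp_pos: [0.4546, 0.1197, 0.0045]
eef_rot: [-180.0, 0.0, 97.8]
force: [-1.8, -0.8, 1.8]
gripper_width: 0.0348
gripper_force: 30.0
```

```bash
python3 - <<'E'
from h import *
save("s2",np.vstack([cv2.resize(grab_frame("scene")[120:250,240:440],None,fx=2.8,fy=2.8,interpolation=cv2.INTER_CUBIC),cv2.resize(grab_frame("wrist")[200:,130:430],(560,230))]))
E
```

```text
(no output)
```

View pics/s2.png

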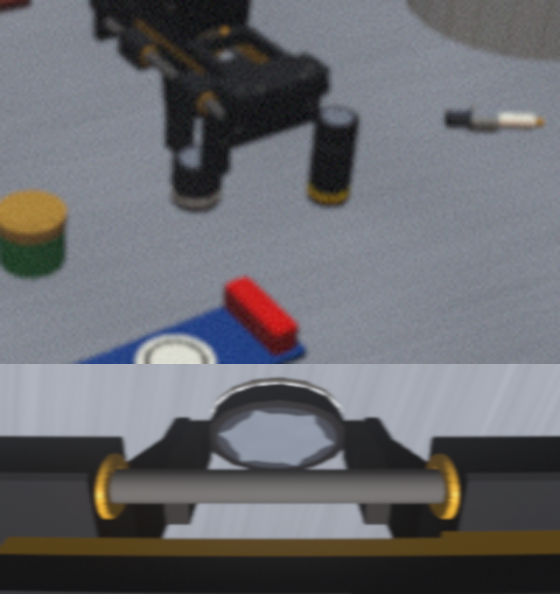

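The socket top in the wrist view is at about (278,268) and sits camera-side (+tool x) of the finger pads, so the fingers hold it off centre. I'll quantify this.

```bash
python3 - <<'E'
from h import *
from scipy.spatial.transform import Rotation as Ro
ci=camera_info("wrist");o=get_obs();R=Ro.from_euler("xyz",o["eef_rot"],degrees=True)
p=ray("wrist",(278.4,268),.036,ci);print("socket",p,go(p)[0])
for l in([0,0,0],[9.5,19,0],[9.5,19,-19],[-9.5,19,0],[-9.5,19,-19]):
    print(l,proj("wrist",o["tcp_pos"]+R.apply(np.array(l)/1000),ci).round(1))
save("w3",cv2.resize(grab_frame("wrist")[200:340,180:380],None,fx=4,fy=4,interpolation=cv2.INTER_CUBIC))
E
```

```text
socket [0.45460514 0.12227037 0.036     ] [  2.5   0.4 -31.5]
[0, 0, 0] [277.7 247.7]
[9.5, 19, 0] [311.6 231.9]
[9.5, 19, -19] [314.9 244.8]
[-9.5, 19, 0] [310.7 262.9]
[-9.5, 19, -19] [313.8 278.3]
```

View pics/w3.png

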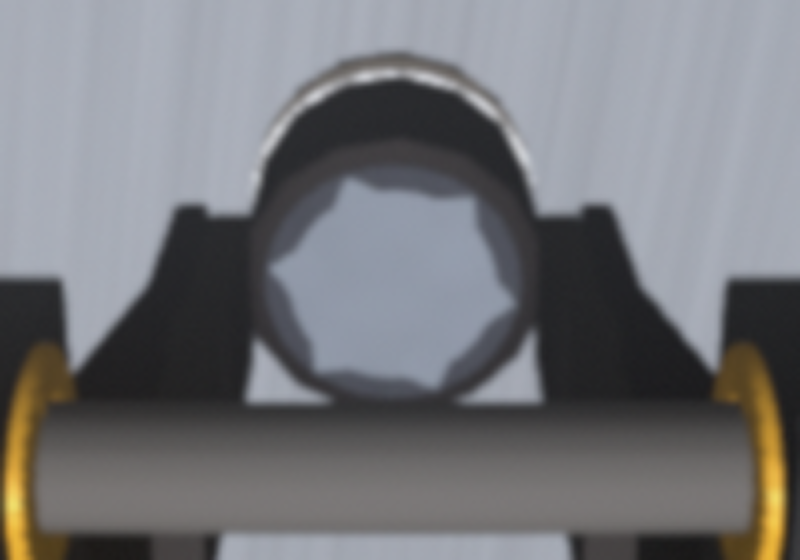

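```bash
python3 - <<'E'
from h import *
from scipy.spatial.transform import Rotation as Ro
o=get_obs();R=Ro.from_euler("xyz",o["eef_rot"],degrees=True);print(o["gripper_width"],o["joint_pos"])
im=grab_frame("scene");v0,u0=140,280
b=cv2.resize(im[v0:v0+75,u0:u0+100],None,fx=8,fy=8,interpolation=cv2.INTER_CUBIC)
for l,c in(([9.5,19,0],(255,0,0)),([-9.5,19,0],(0,255,0)),([9.5,19,-29],(255,255,0)),([-9.5,19,-29],(0,255,255)),([-22,19,0],(255,0,255)),([-3,19,0],(255,255,255))):
    q=proj("scene",o["tcp_pos"]+R.apply(np.array(l)/1000));q=((q-[u0,v0]+.5)*8).astype(int);cv2.circle(b,tuple(map(int,q)),5,c,2)
b=np.clip(b.astype(int)*2,0,255).astype(np.uint8)
save("s3",b)
E
```

```text
0.03501921983743558 [ 26.83941661  16.25509303 -51.53778591 117.92070933  15.95250262
  52.89421589 -25.51467616]
```

View pics/s3.png

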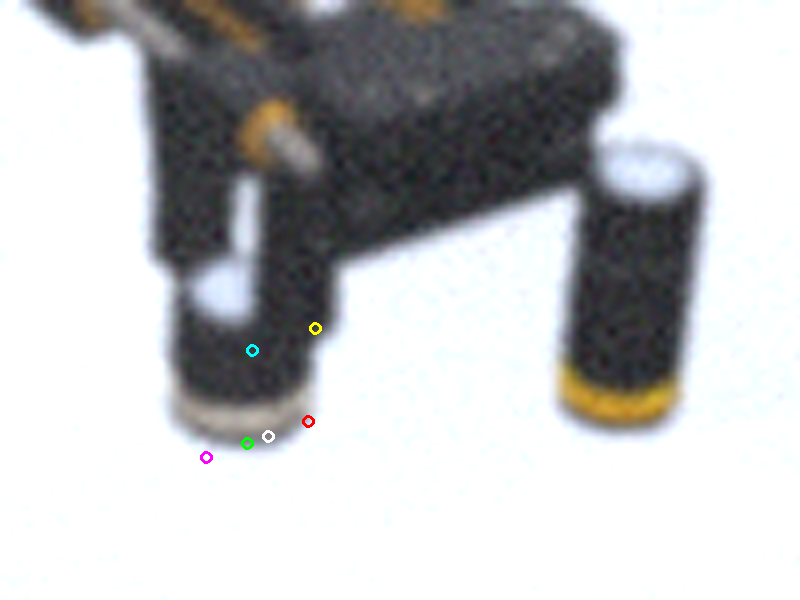

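The nominal tip markers lie well below the visible fingertip, whose edge is at crop (333,330). Both views put the real finger ends about 25 mm above the reported TCP, so the pads only hold the rim. I'll open and lower carefully while watching the force.

Emit:
play_rows:
  plan:
    - [[0,0,0],[0,0,0],0.3]
    - [[0,0,0],[0,0,0],0.3]
    - [[0,0,0],[0,0,0],0.3]
    - [[0,0,0],[0,0,0],0.3]
    - [[0,0,5],[0,0,0],0.3]
    - [[0,0,3],[0,0,0],0.3]
    - [[0,0,2],[0,0,0],0.3]
    - [[0,0,0],[0,0,0],0.3]

```text
time_s: 11.65
tcp_pos: [0.4543, 0.1198, -0.006]
eef_rot: [-180.0, -0.0, 97.8]
force: [-0.6, -0.0, -0.6]
gripper_width: 0.0567
gripper_force: 0.0
```

```bash
python3 - <<'E'
from h import *
o=get_obs();print(o["tcp_pos"],o["force"],o["gripper_width"])
im=grab_frame("scene");v0,u0=140,280
b=cv2.resize(im[v0:v0+75,u0:u0+100],None,fx=8,fy=8,interpolation=cv2.INTER_CUBIC)
save("s4",np.clip(b.astype(int)*2,0,255).astype(np.uint8))
E
```

```text
[ 0.4543022   0.11975552 -0.00595799] [-0.55953384 -0.02418209 -0.57636609] 0.05667090936822791
```

View pics/s4.png

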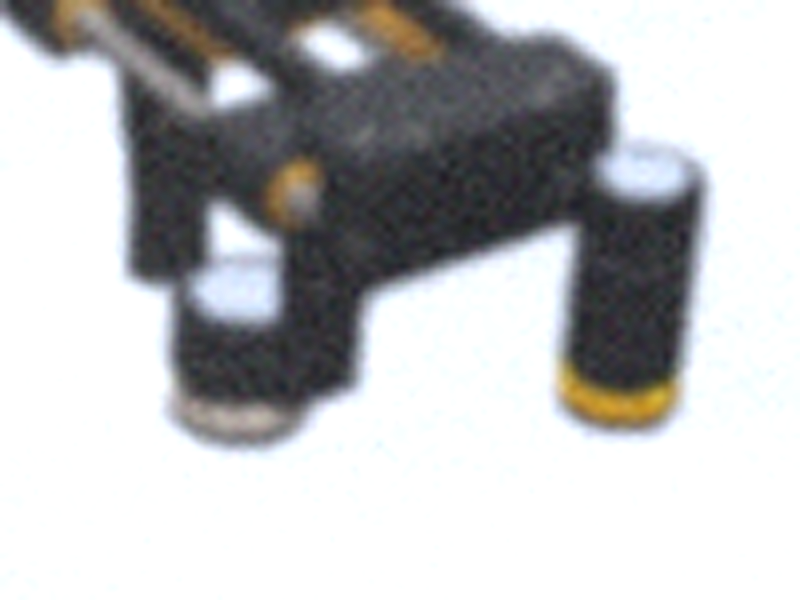

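There is no contact at reported z = -6 mm, and the near fingertip at crop (355,385) is still clear of the bench, so the offset is real. I'll go 8 mm lower and grip.

Emit:
play_rows:
  plan:
    - [[0,0,5],[0,0,0],0.3]
    - [[0,0,3],[0,0,0],0.3]
    - [[0,0,0],[0,0,0],0.3]
    - [[0,0,0],[0,0,0],-1]
    - [[0,0,0],[0,0,0],-1]
    - [[0,0,0],[0,0,0],-1]
    - [[0,0,0],[0,0,0],-1]
    - [[0,0,0],[0,0,0],-1]
    - [[0,0,0],[0,0,0],-1]
    - [[0,0,0],[0,0,0],-1]
    - [[0,0,0],[0,0,0],-1]

```text
time_s: 12.8
tcp_pos: [0.4547, 0.1198, -0.0134]
eef_rot: [180.0, -0.0, 97.8]
force: [-0.7, -0.8, 2.8]
gripper_width: 0.0373
gripper_force: 30.0
```

```bash
python3 - <<'E'
from h import *
print(get_obs()["tcp_pos"],go([.6198,.0274,.05]))
E
```

```text
[ 0.45474018  0.11978401 -0.01343431] (array([-114. ,  151. ,  -63.4]), array([ 0.01, -0.  ,  0.02]))
```

Emit:
play_rows:
  plan:
    - [[0,0,-8],[0,0,0],-1]
    - [[0,0,-15],[0,0,0],-1]
    - [[0,0,-20],[0,0,0],-1]
    - [[0,0,-20],[0,0,0],-1]
    - [[-14.2,18.9,0],[0,0,0],-1]
    - [[-14.2,18.9,0],[0,0,0],-1]
    - [[-14.2,18.9,0],[0,0,0],-1]
    - [[-14.2,18.9,0],[0,0,0],-1]
    - [[-14.2,18.9,0],[0,0,0],-1]
    - [[-14.2,18.9,0],[0,0,0],-1]
    - [[-14.2,18.9,0],[0,0,0],-1]
    - [[-14,19,0],[0,0,0],-1]
    - [[0,0,0],[0,0,0],-1]
    - [[0,0,15],[0,0,0],-1]
    - [[0,0,15],[0,0,0],-1]
    - [[0,0,10],[0,0,0],-1]
    - [[0,0,6],[0,0,0],-1]
    - [[0,0,0],[0,0,0],-1]
    - [[0,0,0],[0,0,0],-1]

```text
time_s: 14.7
tcp_pos: [0.6199, 0.0283, 0.0036]
eef_rot: [180.0, -0.0, 97.8]
force: [-0.4, 0.0, -1.8]
gripper_width: 0.0373
gripper_force: 30.0
```

```bash
python3 - <<'E'
from h import *
print(get_obs()["tcp_pos"],go([.6203,.028,-.005]))
im=grab_frame("wrist");save("w4",im)
E
```

```text
[0.61994587 0.02826349 0.00359161] (array([-0.3,  0.3,  8.6]), array([ 0.  , -0.01,  0.04]))
```

View pics/w4.png

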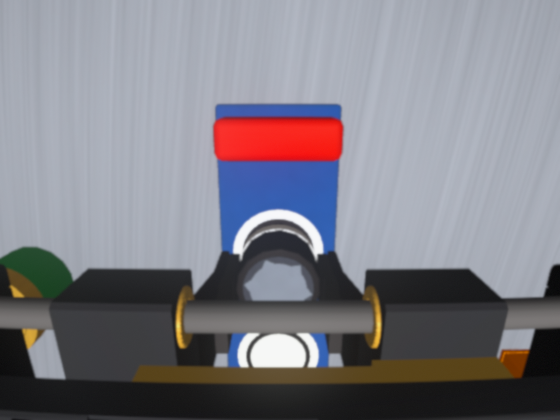

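The plain socket is held upright, just above mark_d at (278,240) and centred across the rail. I'll lower it, release and rise.

Emit:
play_rows:
  plan:
    - [[0,0,4],[0,0,0],-1]
    - [[0,0,3],[0,0,0],-1]
    - [[0,0,1.5],[0,0,0],-1]
    - [[0,0,0],[0,0,0],-1]
    - [[0,0,0],[0,0,0],0.4]
    - [[0,0,0],[0,0,0],0.4]
    - [[0,0,0],[0,0,0],0.4]
    - [[0,0,0],[0,0,0],0.4]
    - [[0,0,0],[0,0,0],0.4]
    - [[0,0,-10],[0,0,0],0.4]
    - [[0,0,-20],[0,0,0],0.4]
    - [[0,0,-25],[0,0,0],0.4]
    - [[0,0,-25],[0,0,0],0.4]
    - [[0,0,-25],[0,0,0],0.4]
    - [[0,0,0],[0,0,0],0.4]

```text
time_s: 16.25
tcp_pos: [0.6222, 0.0287, 0.1045]
eef_rot: [179.7, 0.0, 97.8]
force: [0.1, -0.2, -0.8]
gripper_width: 0.0606
gripper_force: 0.0
```

```bash
python3 - <<'E'
from h import *
print(get_obs()["tcp_pos"],go([.4460,-.126,.10]))
im=grab_frame("wrist");np.save("w5",im);save("w5",im)
E
```

```text
[0.62223215 0.02872    0.10449165] (array([-129.2, -195.7,    3.4]), array([0.34, 0.04, 0.03]))
```

View pics/w5.png

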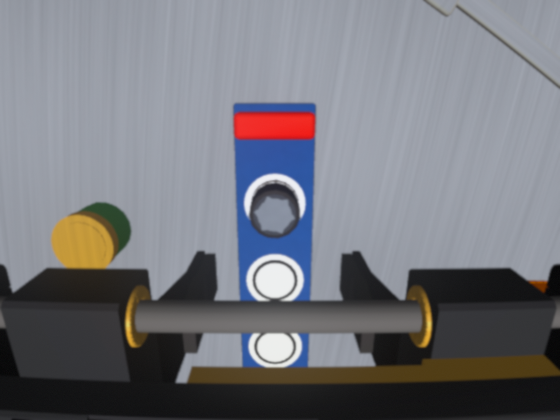

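Emit:
play_rows:
  plan:
    - [[-16.3,-24.4,0],[0,0,0],0.4]
    - [[-16.3,-24.4,0],[0,0,0],0.4]
    - [[-16.3,-24.4,0],[0,0,0],0.4]
    - [[-16.3,-24.4,0],[0,0,0],0.4]
    - [[-16.3,-24.4,0],[0,0,0],0.4]
    - [[-16.3,-24.4,0],[0,0,0],0.4]
    - [[-16.3,-24.4,0],[0,0,0],0.4]
    - [[-15.9,-24.4,0],[0,0,0],0.4]
    - [[0,0,0],[0,0,0],0.4]
    - [[0,0,0],[0,0,0],0.4]

```text
time_s: 17.3
tcp_pos: [0.4439, -0.1277, 0.0998]
eef_rot: [-180.0, 0.0, 97.7]
force: [0.3, 0.3, 0.1]
gripper_width: 0.061
gripper_force: 0.0
```

```bash
python3 - <<'E'
from h import *
o=get_obs();print(o["tcp_pos"],go([.4465,-.1265,-.01]))
im=grab_frame("wrist");save("w6",im);np.save("w6",im)
g=cv2.cvtColor(im,cv2.COLOR_RGB2HSV)
p=proj("wrist",[.4455,-.1268,.052]);print("exp",p)
t=grab_frame("top");np.save("t2",t)
# plain on mark d in top view: mark ring & socket
save("t2",cv2.resize(t[140:200,235:415],None,fx=4,fy=4,interpolation=cv2.INTER_CUBIC))
print("d px",proj("top",[.6198,.0274,.044]))
u,v=map(int,p);save("w6c",np.hstack([cv2.resize(im[v-40:v+60,u-60:u+60],(480,400)),]))
E
```

```text
[ 0.4438847  -0.12770619  0.09978625] (array([  0.9,   2.8, 109.8]), array([-0.02,  0.02, -0.06]))
exp [279.19960325 220.92653412]
d px [274.99668477 164.27136587]
```

View pics/w6.png

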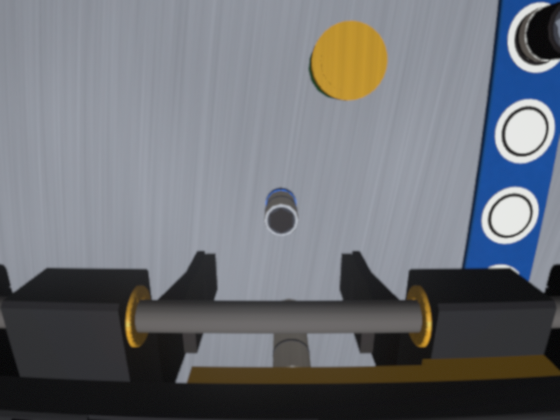

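The wrist view shows the blue socket's mouth at (281,219), mark_c at (525,131), mark_b at (510,215) and the tin at (349,60). The rest I'll do numerically.

```bash
python3 - <<'E'
from meas import *
ci=camera_info("wrist")
p=ray("wrist",(281,219),.052,ci);print("blue",p,go(p)[0])
im=np.load("w6.npy")
w=((im.min(2)>180)).astype(np.uint8);cs,_=cv2.findContours(w,cv2.RETR_EXTERNAL,cv2.CHAIN_APPROX_NONE)
for c in cs:
    if cv2.contourArea(c)>600 and c[:,0,0].min()>450:
        e=cv2.fitEllipse(c);print(np.round(e[0],1),np.round(e[1],1),ray("wrist",e[0],.008,ci).round(4))
t=np.load("t2.npy");h=t[150:180,255:295]
m=(cv2.cvtColor(h,cv2.COLOR_RGB2HSV)[...,2]>175).astype(np.uint8)
for r in h.max(2)[2:30:2,4:36]: print(' '.join('%3d'%x for x in r[::1]))
E
```

```text
blue [ 0.4468547  -0.12481452  0.052     ] [ 1.5  2.2 47.9]
[509.6 215. ] [49.4 60.1] [ 0.6396 -0.1092  0.008 ]
[524.4 130.7] [54.7 65. ] [ 0.63  -0.04   0.008]
162 164 160 159 163 165 156 159 163 153 154 144 158 157 159 155 164 160 130 119 142 147 151 153 169 151 153 160 156 157 148 147
157 129 121 122 146 144 150 167 152 151 154 156 155 150 151 150 151 148 146 144 148 150 153 152 146 158 151 155 153 152 152 150
149 146 154 149 147 147 153 151 149 155 165 145 138 129 102  97 172 155 199 200 212 188 156 147 149 153 153 152 153 151 148 153
147 148 151 150 152 148 146 146 157  92  56  73  73  91 101 129 124  92  69  63  78 151 239 233 179 146 144 152 149 150 150 145
151 147 149 150 148 148 156 191 120  80 100 117 151 158 158 152 152 155 150 128 109  76  38 214 253 234 170 144 149 153 152 151
147 153 152 150 144 155 218 116  57 105 152 153 154 154 154 151 147 148 149 152 159 137  91  43 167 246 231 162 143 147 150 150
147 150 148 147 144 209 195 106  74 111 146 153 149 147 151 147 150 150 149 147 153 111  85  69  57 219 247 216 155 146 149 150
152 145 147 142 138 224 198  98  67 116 149
[... 152 characters left out ...]
 154 154 145 144 120  85  55  60 154 243 235 164 141 149 146
151 150 150 147 142 170 244 232 123  60  76  79  92 112 141 156 142 112  92  85  82  70  60 125  79 237 251 183 142 148 149 147
147 146 151 149 151 141 170 245 240 165  71  45  64  70  68  67  71  74  70  65  54  69  81 115 245 249 225 156 142 151 148 153
148 150 145 146 145 150 146 170 229 248 236 210 151  67  78  97  77  49  66  52 116 153 217 246 242 195 150 142 143 149 152 151
144 150 149 153 149 147 147 144 139 140 212 238 246 250 235 230 199 194 226 252 251 240 230 189 147 141 147 145 149 151 150 148
148 147 149 150 151 155 151 146 147 145 145 143 139 152 176 203 205 205 186 183 142 140 143 149 150 144 150 151 156 155 150 152
```

Emit:
play_rows:
  plan:
    - [[1.5,2.8,20],[0,0,0],0.4]
    - [[0,0,25],[0,0,0],0.4]
    - [[0,0,25],[0,0,0],0.4]
    - [[0,0,20],[0,0,0],0.4]
    - [[0,0,12],[0,0,0],0.4]
    - [[0,0,8],[0,0,0],0.4]
    - [[0,0,0],[0,0,0],0.4]
    - [[0,0,0],[0,0,0],-1]
    - [[0,0,0],[0,0,0],-1]
    - [[0,0,0],[0,0,0],-1]
    - [[0,0,0],[0,0,0],-1]
    - [[0,0,0],[0,0,0],-1]
    - [[0,0,0],[0,0,0],-1]
    - [[0,0,0],[0,0,0],-1]
    - [[0,0,0],[0,0,0],-1]
    - [[0,0,0],[0,0,0],-1]
    - [[0,0,0],[0,0,0],-1]
    - [[0,0,0],[0,0,0],-1]

```text
time_s: 19.2
tcp_pos: [0.4469, -0.1256, -0.0099]
eef_rot: [-180.0, 0.0, 97.8]
force: [-1.5, -0.2, 3.0]
gripper_width: 0.0231
gripper_force: 29.9
```

Emit:
play_rows:
  plan:
    - [[0,0,-10],[0,0,0],-1]
    - [[0,0,-20],[0,0,0],-1]
    - [[0,0,-20],[0,0,0],-1]
    - [[0,0,-20],[0,0,0],-1]
    - [[7.4,24.1,0],[0,0,0],-1]
    - [[7.4,24.1,0],[0,0,0],-1]
    - [[7.4,24.1,0],[0,0,0],-1]
    - [[7.4,24.1,0],[0,0,0],-1]
    - [[7.4,24.1,0],[0,0,0],-1]
    - [[7.4,24.1,0],[0,0,0],-1]
    - [[7.4,24.1,0],[0,0,0],-1]
    - [[7.4,24.1,0],[0,0,0],-1]
    - [[0,0,0],[0,0,0],-1]
    - [[0,0,20],[0,0,0],-1]
    - [[0,0,20],[0,0,0],-1]
    - [[0,0,10],[0,0,0],-1]
    - [[0,0,0],[0,0,0],-1]
    - [[0,0,0],[0,0,0],-1]

```text
time_s: 21.0
tcp_pos: [0.6299, -0.0407, 0.0107]
eef_rot: [180.0, -0.0, 97.8]
force: [0.4, 0.8, -0.1]
gripper_width: 0.0233
gripper_force: 29.9
```

```bash
python3 - <<'E'
from h import *
print(go([.6300,-.0407,-.0014]))
E
```

```text
(array([-0. ,  0.1, 12.1]), array([ 0.03, -0.01,  0.02]))
```

Emit:
play_rows:
  plan:
    - [[0,0,6],[0,0,0],-1]
    - [[0,0,4],[0,0,0],-1]
    - [[0,0,2],[0,0,0],-1]
    - [[0,0,0],[0,0,0],-1]
    - [[0,0,0],[0,0,0],0.3]
    - [[0,0,0],[0,0,0],0.3]
    - [[0,0,0],[0,0,0],0.3]
    - [[0,0,0],[0,0,0],0.3]
    - [[0,0,0],[0,0,0],0.3]
    - [[0,0,-10],[0,0,0],0.4]
    - [[0,0,-20],[0,0,0],0.4]
    - [[0,0,-25],[0,0,0],0.4]
    - [[0,0,-25],[0,0,0],0.4]
    - [[0,0,-20],[0,0,0],0.4]
    - [[0,0,0],[0,0,0],0.4]

```text
time_s: 22.5
tcp_pos: [0.6318, -0.0402, 0.1019]
eef_rot: [179.7, 0.1, 97.8]
force: [0.8, -0.8, -0.2]
gripper_width: 0.0611
gripper_force: 0.0
```

```bash
python3 - <<'E'
from h import *
print(go([.4885,.2122,.1]))
E
```

```text
(array([ 269.6, -107.6,    1. ]), array([0.29, 0.07, 0.03]))
```

Emit:
play_rows:
  plan:
    - [[27,-10.8,0],[0,0,0],0.4]
    - [[27,-10.8,0],[0,0,0],0.4]
    - [[27,-10.8,0],[0,0,0],0.4]
    - [[27,-10.8,0],[0,0,0],0.4]
    - [[27,-10.8,0],[0,0,0],0.4]
    - [[27,-10.8,0],[0,0,0],0.4]
    - [[27,-10.8,0],[0,0,0],0.4]
    - [[27,-10.8,0],[0,0,0],0.4]
    - [[27,-10.8,0],[0,0,0],0.4]
    - [[27,-10.8,0],[0,0,0],0.4]
    - [[0,0,0],[0,0,0],0.4]
    - [[0,0,0],[0,0,0],0.4]

```text
time_s: 23.7
tcp_pos: [0.4857, 0.2124, 0.0979]
eef_rot: [-180.0, 0.0, 97.9]
force: [0.8, 0.3, 0.9]
gripper_width: 0.061
gripper_force: 0.0
```

```bash
python3 - <<'E'
from meas import *
ci=camera_info("wrist");print(get_obs()["tcp_pos"],go([.4885,.2122,.001]))
im=grab_frame("wrist");np.save("w7",im);p=proj("wrist",[.488,.2122,.07],ci);print(p)
for c in circ(im,p,26): print(c,ray("wrist",c,.07,ci))
u,v=map(int,p)
g=cv2.GaussianBlur(im,(3,3),0).max(2)
for r in g[max(v-34,0):v+34:4,u-40:u+40:3]: print(' '.join('%3d'%x for x in r))
E
```

```text
[0.48567201 0.21241576 0.09786742] (array([-0.6,  2.8, 96.9]), array([-0.01,  0.02,  0.11]))
[281.26103747 231.64020055]
(np.float32(282.625), np.float32(225.5), np.float32(25.702251)) [0.48827566 0.21644302 0.07      ]
159 161 159 159 160 158 160 153 120  43  42  43  47  48  50  49  47  43  41  45 132 153 161 162 165 165 163
160 161 159 159 159 158 161 152  67  46  51  51  47  42  41  43  44  45  54  48  65 142 160 162 165 165 163
161 160 159 159 159 158 162 122  54  52  44  42  42  44  45  44  42  41  42  46  52 124 160 164 165 165 163
161 160 159 160 159 159 160 106  49  43  48  56  61  64  66  66  63  59  51  43  45  98 157 164 165 164 164
161 160 159 160 159 160 158  91  47  54  66  81 123 115  99  98  90  83  75  61  50  63 146 165 166 165 165
161 160 159 160 159 161 150  64  59  72  86 120 151 152 152 152 149 147 145  97  65  53 123 165 166 164 167
161 160 159 160 159 161 139  61  71  90 130 150 152 153 153 153 151 152 151 115  80  61  99 162 165 165 167
161 159 160 161 159 162 127  63  95 135 150 151 153 153 153 152 151 151 151 143  96  71  91 162 165 165 166
161 159 160 160 
[... 255 characters left out ...]
 154 153 153 153 153 126  85  71 144 166 165 167 162
161 159 161 161 162 162 160 150  88  75 122 151 153 155 156 154 153 150 123  87  70 117 163 165 165 167 161
160 159 161 162 164 162 160 160 150 104  82  95 103 116 126 128 142 114  75  81 129 162 165 164 166 165 161
160 159 161 161 164 162 159 160 160 159 149 108  83  77  73  73  81  98 123 155 160 164 165 164 168 164 161
160 160 162 162 164 162 159 161 159 160 162 162 161 158 156 155 159 162 160 160 161 164 164 164 168 162 162
159 161 162 162 163 162 159 161 159 160 162 162 162 160 161 160 162 162 160 160 162 164 164 165 166 161 162
159 161 162 163 163 161 160 160 158 161 162 162 163 160 161 160 162 162 161 160 163 164 164 167 165 161 163
```

Emit:
play_rows:
  plan:
    - [[0.2,3.4,15],[0,0,0],0.4]
    - [[0,0,20],[0,0,0],0.4]
    - [[0,0,20],[0,0,0],0.4]
    - [[0,0,20],[0,0,0],0.4]
    - [[0,0,14],[0,0,0],0.4]
    - [[0,0,8],[0,0,0],0.4]
    - [[0,0,0],[0,0,0],-1]
    - [[0,0,0],[0,0,0],-1]
    - [[0,0,0],[0,0,0],-1]
    - [[0,0,0],[0,0,0],-1]
    - [[0,0,0],[0,0,0],-1]
    - [[0,0,0],[0,0,0],-1]
    - [[0,0,0],[0,0,0],-1]
    - [[0,0,0],[0,0,0],-1]
    - [[0,0,0],[0,0,0],-1]

```text
time_s: 25.25
tcp_pos: [0.4897, 0.213, 0.0015]
eef_rot: [180.0, 0.0, 97.8]
force: [-1.4, -1.5, 7.3]
gripper_width: 0.0315
gripper_force: 30.0
```

Emit:
play_rows:
  plan:
    - [[0,0,-10],[0,0,0],-1]
    - [[0,0,-20],[0,0,0],-1]
    - [[0,0,-20],[0,0,0],-1]
    - [[0,0,-20],[0,0,0],-1]
    - [[0,0,-20],[0,0,0],-1]
    - [[-24.3,7.5,0],[0,0,0],-1]
    - [[-24.3,7.5,0],[0,0,0],-1]
    - [[-24.3,7.5,0],[0,0,0],-1]
    - [[-24.3,7.5,0],[0,0,0],-1]
    - [[-24.3,7.5,0],[0,0,0],-1]
    - [[-24.3,7.5,0],[0,0,0],-1]
    - [[-24.3,7.5,0],[0,0,0],-1]
    - [[-24.3,7.5,0],[0,0,0],-1]
    - [[-24.3,7.5,0],[0,0,0],-1]
    - [[-24.3,7.5,0],[0,0,0],-1]
    - [[-24.3,7.5,0],[0,0,0],-1]
    - [[-24.3,7.5,0],[0,0,0],-1]
    - [[-24.3,7.5,0],[0,0,0],-1]
    - [[-24.4,7,0],[0,0,0],-1]
    - [[0,0,0],[0,0,0],-1]

```text
time_s: 27.25
tcp_pos: [0.6396, -0.1151, 0.0905]
eef_rot: [-180.0, 0.1, 97.5]
force: [-0.7, -1.8, -2.1]
gripper_width: 0.0312
gripper_force: 30.0
```

```bash
python3 - <<'E'
from h import *
print(get_obs()["gripper_width"],go([.6396,-.1102,.0100]))
E
```

```text
0.0312453996626989 (array([ 4.9,  0.7, 80.5]), array([-0.05,  0.07, -0.28]))
```

Emit:
play_rows:
  plan:
    - [[0,0,0],[0,0,0],-1]
    - [[0,0,20],[0,0,0],-1]
    - [[0,0,20],[0,0,0],-1]
    - [[0,0,20],[0,0,0],-1]
    - [[0,0,0],[0,0,0],-1]
    - [[0,0,0],[0,0,0],-1]

```text
time_s: 27.85
tcp_pos: [0.639, -0.109, 0.0314]
eef_rot: [-180.0, -0.0, 97.9]
force: [1.3, 0.6, -1.9]
gripper_width: 0.0312
gripper_force: 30.0
```

```bash
python3 - <<'E'
from h import *
print(get_obs()["gripper_width"],go([.6396,-.1102,.0100]))
E
```

```text
0.031203559575365 (array([-1.3,  0.4, 21.4]), array([-0.02, -0.04,  0.1 ]))
```

Emit:
play_rows:
  plan:
    - [[-0.6,0.4,9],[0,0,0],-1]
    - [[0,0,7],[0,0,0],-1]
    - [[0,0,3],[0,0,0],-1]
    - [[0,0,2],[0,0,0],-1]
    - [[0,0,0],[0,0,0],-1]
    - [[0,0,0],[0,0,0],-1]

```text
time_s: 28.45
tcp_pos: [0.6399, -0.1105, 0.0102]
eef_rot: [180.0, -0.0, 97.8]
force: [0.3, 0.0, -2.8]
gripper_width: 0.0311
gripper_force: 30.0
```

Now I'll release, rise and go to the plug.

Emit:
play_rows:
  plan:
    - [[0,0,0],[0,0,0],0.4]
    - [[0,0,0],[0,0,0],0.4]
    - [[0,0,0],[0,0,0],0.4]
    - [[0,0,0],[0,0,0],0.4]
    - [[0,0,0],[0,0,0],0.4]
    - [[0,0,-10],[0,0,0],0.4]
    - [[0,0,-20],[0,0,0],0.4]
    - [[0,0,-25],[0,0,0],0.4]
    - [[0,0,-25],[0,0,0],0.4]
    - [[0,0,-20],[0,0,0],0.4]
    - [[0,0,0],[0,0,0],0.4]

```text
time_s: 29.55
tcp_pos: [0.6417, -0.1104, 0.1141]
eef_rot: [179.7, 0.1, 97.8]
force: [0.4, 0.1, 0.6]
gripper_width: 0.061
gripper_force: 0.0
```

```bash
python3 - <<'E'
from h import *
print(go([.4680,-.2285,.115]))
E
```

```text
(array([ -93.3, -188.2,   -1.8]), array([0.3 , 0.09, 0.03]))
```

Emit:
play_rows:
  plan:
    - [[-11.7,-23.5,0],[0,0,0],0.4]
    - [[-11.7,-23.5,0],[0,0,0],0.4]
    - [[-11.7,-23.5,0],[0,0,0],0.4]
    - [[-11.7,-23.5,0],[0,0,0],0.4]
    - [[-11.7,-23.5,0],[0,0,0],0.4]
    - [[-11.7,-23.5,0],[0,0,0],0.4]
    - [[-11.7,-23.5,0],[0,0,0],0.4]
    - [[-11.4,-23.5,0],[0,0,0],0.4]
    - [[0,0,0],[0,0,0],0.4]
    - [[0,0,0],[0,0,0],0.4]

```text
time_s: 30.55
tcp_pos: [0.4659, -0.2289, 0.11]
eef_rot: [-180.0, 0.0, 97.8]
force: [0.6, -0.3, -0.5]
gripper_width: 0.0612
gripper_force: 0.0
```

```bash
python3 - <<'E'
from h import *
ci=camera_info("wrist");print(get_obs()["tcp_pos"],go([.4680,-.2285,.016]))
im=grab_frame("wrist");np.save("w8",im);print(proj("wrist",[.467,-.23,.09],ci))
h=cv2.cvtColor(im,cv2.COLOR_RGB2HSV);m=(((h[...,0]<8)|(h[...,0]>172))&(h[...,1]>150)&(h[...,2]>120)).astype(np.uint8)
cs,_=cv2.findContours(m,cv2.RETR_EXTERNAL,cv2.CHAIN_APPROX_NONE)
for c in cs:
    if cv2.contourArea(c)>60:
        e=cv2.fitEllipse(c);print(np.round(e[0],1),np.round(e[1],1),ray("wrist",e[0],.09,ci))
w=((im.min(2)>180)).astype(np.uint8);cs,_=cv2.findContours(w,cv2.RETR_EXTERNAL,cv2.CHAIN_APPROX_NONE)
for c in cs:
    if cv2.contourArea(c)>600 and c[:,0,0].min()>400:
        e=cv2.fitEllipse(c);print(np.round(e[0],1),np.round(e[1],1),ray("wrist",e[0],.008,ci).round(4))
E
```

```text
[ 0.46588528 -0.22890699  0.10999043] (array([ 0.1,  2.2, 94. ]), array([-0.  ,  0.02, -0.05]))
[279.29439381 237.07244943]
[280.4 237.4] [29.  30.7] [ 0.46773249 -0.23011814  0.09      ]
[500.4 173.7] [51.3 60.6] [ 0.648  -0.1803  0.008 ]
```

Emit:
play_rows:
  plan:
    - [[-0.8,2.0,15],[0,0,0],0.4]
    - [[0,0,20],[0,0,0],0.4]
    - [[0,0,20],[0,0,0],0.4]
    - [[0,0,20],[0,0,0],0.4]
    - [[0,0,13],[0,0,0],0.4]
    - [[0,0,6],[0,0,0],0.4]
    - [[0,0,0],[0,0,0],-1]
    - [[0,0,0],[0,0,0],-1]
    - [[0,0,0],[0,0,0],-1]
    - [[0,0,0],[0,0,0],-1]
    - [[0,0,0],[0,0,0],-1]
    - [[0,0,0],[0,0,0],-1]
    - [[0,0,0],[0,0,0],-1]
    - [[0,0,0],[0,0,0],-1]
    - [[0,0,0],[0,0,0],-1]
    - [[0,0,0],[0,0,0],-1]

```text
time_s: 32.2
tcp_pos: [0.4685, -0.2294, 0.0163]
eef_rot: [180.0, 0.0, 97.8]
force: [-0.5, -0.9, 4.9]
gripper_width: 0.0274
gripper_force: 30.0
```

Emit:
play_rows:
  plan:
    - [[0,0,-10],[0,0,0],-1]
    - [[0,0,-20],[0,0,0],-1]
    - [[0,0,-20],[0,0,0],-1]
    - [[0,0,-10],[0,0,0],-1]
    - [[3.1,23.1,0],[0,0,0],-1]
    - [[3.1,23.1,0],[0,0,0],-1]
    - [[3.1,23.1,0],[0,0,0],-1]
    - [[3.1,23.1,0],[0,0,0],-1]
    - [[3.1,23.1,0],[0,0,0],-1]
    - [[3.1,23.1,0],[0,0,0],-1]
    - [[3,23.1,0],[0,0,0],-1]
    - [[3,23.1,0],[0,0,0],-1]
    - [[0,0,0],[0,0,0],-1]
    - [[0,0,20],[0,0,0],-1]
    - [[0,0,20],[0,0,0],-1]
    - [[0,0,0],[0,0,0],-1]
    - [[0,0,0],[0,0,0],-1]

```text
time_s: 33.9
tcp_pos: [0.6473, -0.1798, 0.036]
eef_rot: [-179.9, -0.0, 97.8]
force: [-0.7, -0.1, -0.7]
gripper_width: 0.0273
gripper_force: 30.0
```

```bash
python3 - <<'E'
from h import *
print(go([.6485,-.1799,.0248]))
E
```

```text
(array([-0.2,  1.2, 11.2]), array([-0.06, -0.03,  0.01]))
```

Next I'll lower, release, rise high and back away toward the robot so the rail can be seen.

Emit:
play_rows:
  plan:
    - [[0,0.5,6],[0,0,0],-1]
    - [[0,0,3],[0,0,0],-1]
    - [[0,0,2],[0,0,0],-1]
    - [[0,0,0],[0,0,0],-1]
    - [[0,0,0],[0,0,0],0.4]
    - [[0,0,0],[0,0,0],0.4]
    - [[0,0,0],[0,0,0],0.4]
    - [[0,0,0],[0,0,0],0.4]
    - [[0,0,0],[0,0,0],0.4]
    - [[0,0,-10],[0,0,0],0.4]
    - [[0,0,-20],[0,0,0],0.4]
    - [[0,0,-25],[0,0,0],0.4]
    - [[0,0,-25],[0,0,0],0.4]
    - [[0,0,-20],[0,0,0],0.4]
    - [[0,0,0],[0,0,0],0.4]

```text
time_s: 35.4
tcp_pos: [0.6505, -0.1795, 0.1291]
eef_rot: [179.7, 0.1, 97.8]
force: [0.8, 0.5, 0.2]
gripper_width: 0.0609
gripper_force: 0.0
```

Emit:
play_rows:
  plan:
    - [[-20,-10,0],[0,0,0],0.4]
    - [[-20,-20,0],[0,0,0],0.4]
    - [[-20,-20,0],[0,0,0],0.4]
    - [[-20,-20,0],[0,0,0],0.4]
    - [[-20,-20,0],[0,0,0],0.4]
    - [[-20,-20,0],[0,0,0],0.4]
    - [[-20,-20,0],[0,0,0],0.4]
    - [[-20,-20,0],[0,0,0],0.4]
    - [[-20,-10,0],[0,0,0],0.4]
    - [[0,0,0],[0,0,0],0.4]

```text
time_s: 36.4
tcp_pos: [0.5118, -0.3838, 0.1242]
eef_rot: [-179.9, 0.0, 97.5]
force: [-0.1, -0.1, -0.1]
gripper_width: 0.0611
gripper_force: 0.0
```

```bash
python3 - <<'E'
from h import *
t=grab_frame("top");s=grab_frame("scene");np.save("tf",t)
c=t[130:245,230:415].copy()
b=cv2.resize(c,None,fx=4.3,fy=4.3,interpolation=cv2.INTER_CUBIC)[:300]
for p,h,r in(([.6198,.0274],.044,.019),([.6293,-.0418],.060,.012),([.6388,-.1113],.078,.016),([.6483,-.1809],.098,.014)):
    q=proj("top",[*p,h]);e=proj("top",[p[0],p[1]+r,h]);R=np.linalg.norm(e-q)
    cv2.circle(b,tuple(int(x) for x in (q-[230,130]+.5)*4.3),int(R*4.3),(0,255,0),1)
d=cv2.resize(s[150:320,60:420],(b.shape[1],300),interpolation=cv2.INTER_CUBIC)
save("fin",np.vstack([b,d]))
E
```

```text
(no output)
```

View pics/fin.png

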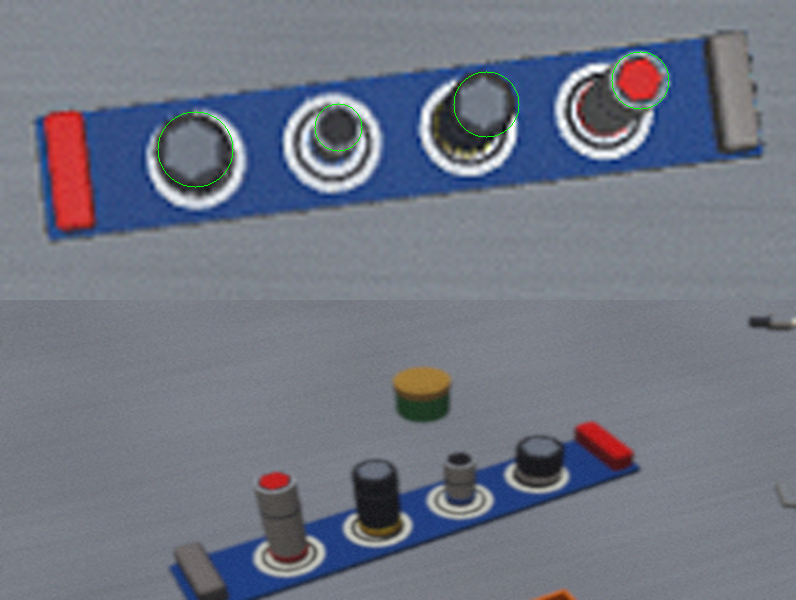

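All four sockets stand upright in the right order. Their tops coincide with the expected circles at crop (195,150), (338,128), (486,104) and (640,80), and the tin is untouched.

```bash
python3 -c "
from rig import *
print(hand_in())"
```

```text
the job is handed in; nothing more can be done
None
```

The four sockets stand upright on the rail from shortest (by the red cap) to tallest (by the grey cap), each within about 2 mm of its mark's centre in the top camera; the tin was left in place, and the job was handed in at about 37 s of the 96 s allowed.

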